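Set out the blue instrument board on the easel

ROBOT

A 6-joint arm with a two-finger parallel gripper is mounted at the origin on the work surface. World frame = base frame: x ahead of the robot, y to its left, z up, the work surface at z = 0. Lengths are in m, angles in rad, forces in N, time in s.
With the tool pointing down it reaches from about 0.25 to 0.775 m from the base axis. Payload 4 kg.
Tool frame: the origin (TCP) lies at the very end of the fingers, on their centre line; the grasp point (between the pads) lies hold_point_z behind it (hold_point_z is the distance from the TCP to the grasp point, in m); z points along the fingers, y is the direction in which the jaws open and shut (so a half turn about z gives the same grasp; the last joint's range is limited). The gripper opens to 94 mm and grips with 3 to 60 N. Pads are 16 mm wide; open, the fingers measure 119 mm over their backs; the gripper's body (75 mm by 177 mm) begins 78 mm behind the grasp point.
Start: joints at [-0.103, 0.087, 1.371, -0, 1.684, -0.103], TCP at [0.55, -0, 0.206] pointing down, gripper open.
Joint ranges: [-3.1, 3.1], [-0.76, 2.03], [0.27, 2.55], [-1.08, 4.22], [0.17, 2.65], [-2.57, 2.57]. Speed limits (rad/s): [2.79, 2.79, 3.14, 3.14, 3.14, 3.14].

INTERFACE

Orientations are given as [roll, pitch, yaw] about the fixed x, y, z axes, in that order (R = Rz(yaw) Ry(pitch) Rx(roll)).
In Python, from bench import * gives the robot as it stands.
- The arm moves only by the tool step_arm, never from a script. Its argument "increments" is text: rows parted by semicolons, each of 6 numbers parted by spaces: the shift along the tool's x, y, z in cm, then the turn, a rotation vector about the tool's x, y, z in rad. A call has 1 to 5 rows; each row shifts and turns the commanded pose from where the row before left it, along the tool's axes as they then stand; what a row does not reach is not made up. A row lasts 1/10 s, in which the tool goes at most 50 mm and 8.59 degrees, less where a joint would pass 70% of its speed; a pose out of reach is approached as far as the arm can. A call is refused whole if a number of a shift passes 5 or a number of a turn 0.15, either way. A call with a gripper value outside its range is refused whole. "claw" is the gripper's target within -1 to 1 (shut at 1, half-way at 0, fully open at -1), set as the call begins (left out, the last holds). The fingers move at their own pace and stop on an object; the grip force is fixed at half the most. Time passes only in rows, so rows that do not move let the fingers close. It gives the time, the measured TCP pose, the force and the opening at its end, in the units of the state.
- get_obs(): the state, without advancing time (a new reading comes with each control period).
- snapshot(name): name is "scene" or "side" or "wrist"; returns the picture (480x640x3 uint8, red, green, blue); there is no depth.
- calibration(name): a dict with "camera_matrix" (3x3 intrinsics, pixels), "eye" and "orientation" of the camera in the world; the wrist camera has in their place "tool_from_camera" (4x4, takes a point from camera to tool coordinates, whose origin is the TCP and whose axes are the flange's). Camera axes: x right, y up, looking along -z (the intrinsics and any distortion apply to the point x, -y, -z); pixel columns grow to the right and rows downward; lengths in m; the calibration is good to about 2 mm. A picture is of the moment at which its call begins: read the wrist's pose just before it. calibration takes no time and is no camera call.
- close_job(): hands the job in, once; it reports no verdict.
The state is a dict: "time": time; "joint_positions": joint angles; "qvel": joint speeds; "joint_torque": joint torques, N m; "tool_pos": TCP position; "ee_rot": TCP orientation; "wrist_force": force on the tool from outside, world axes, zero at the start; "wrist_torque": the same for the moment, N m; "width": finger opening in m.
Only numpy, scipy, OpenCV 4.12 (cv2) and the standard library are available. Lean on these libraries where they do the work, as an engineer would, in place of code of your own. Each camera call takes 0.05 s, during which the arm holds its last target. There are 200 camera calls.

TASK

Three instrument boards lean in a stack against the low wall: draw the blue one out of the stack, wherever it is in it, leaving the other two leaning there. Stand the blue board in the trough of the aluminium easel, leaning back on its backrest with the tab up, set down, not dropped in. Once it stands there by itself, slide the red keeper fully home across its corner, and leave everything else on the table alone.

Things in the scene. Friction and masses are not known exactly. Their poses are not given: they have to be found in the camera images.
- wall: White upright wall 200 wide (y), 16 thick, top 74 above the table, fixed on a 4 thick rubber mat with a 10 high strip along its far edge (x 90). Origin on the table, mid width; z up, x towards the strip (away from the robot); the wall's face is at x 8, the board feet at x 45, 56 and 67. The boards stand on the mat and lean 25 degrees back on the wall's top edge, tops towards the robot.
- blue_board: Blue board: plate 160 wide (y), 120 tall (z), 10 thick (x), 0.18-0.35 kg, with a tab 32 wide, 55 tall, 10 thick on the middle of its top edge. Origin: middle of its lower end face; z up the board, x out of the perforated face, away from the wall and robot. The 3 boards are loose, face to face in random order, feet 11 apart; each nearer the wall stands 5 higher along the slope.
- blue_tab (a point): Point inside the blue board's tab, 150 up the board from its lower end (30 above the plate's top edge, 25 below the tab's top), mid width, mid thickness. A board whose neighbour is drawn tips back about 4 degrees into the gap.
- white_board: White board, same plate and origin and axes as the blue one; its tab (same size) is offset 52 in its +y. Stays in the stack.
- white_tab (a point): Point in the white board's tab, 150 up the board.
- grey_board: Grey board, same plate and origin and axes; its tab is offset 52 in its -y. Stays in the stack.
- grey_tab (a point): Point in the grey board's tab, 150 up the board.
- easel: Fixed aluminium easel, white base; origin on the table, z up, x away from the robot, y along the trough. Backrest leans 30 degrees from upright, top towards -x, 85 up the slope. Trough floor square to the backrest, 22 from backrest to front lip, 190 long between end cheeks; lip 14 and cheeks 20 high from its floor. The corner of trough floor and backrest is at x 30, z 30.
- easel_seat (a point): Where the origin of the seated board belongs when it lies flat on the backrest, centred in the trough: at x 34.3, y 0, z 32.5 in the easel's frame.
- keeper (a joint): Red sliding keeper on the easel's +y end: 0 = fully open (its blade clear of the trough), 0.05 = fully home (stop). Slides along the easel's -y. It stays where it is left; about 2 N of friction. Its blade (20 tall) runs just above the lip, in front of the board's lower corner.
- keeper_grip (a point): Grip point of the keeper's red upright square knob (18 x 18, upright, from 62 to 112 above the table); this point is on its axis, 98 above the table; moves with the keeper. In the easel's frame it lies at x 40.9 and y 175 minus the keeper's travel.
- tray: Steel instrument tray 190 x 270 x 22 at the far edge, origin under its centre. Bystander.
- probe: Steel probe lying in the tray, 140 long, origin underside middle of its handle. Bystander.
- scaler: Blue-handled scaler lying in the tray, 140 long, origin underside middle of its handle. Bystander.
- jaw_model: Plaster jaw model in the tray, 50 x 60 x 31, origin under its centre. Bystander.
- phone: Black phone lying on the notebook, 72 x 148 x 9, origin under its centre. Bystander.
- rinse: White bottle with blue band, radius 30, 150 tall, origin under its centre. Bystander.
- pen_cup: Blue cup, radius 35, 90 tall, origin under its centre. Bystander.
Mind the look-alikes: they are no part of the job. What is meant by the blue_board is not orange, and is the larger of those in its own colour.

How it is judged:
By the outcome, as a careful person would: the job done as asked, in the order asked, and still so for the second after the job is handed in, with the robot touching nothing.
It also fails if it takes over 54 s, if anything falls off the work surface, if the arm or the gripper's body presses on something with over 40 N, if the wrist force passes 120 N, or if a joint passes its speed limit or range.

## Working session

There is one attempt and no reset: what is moved stays moved. The work goes in short steps, Python scripts to look and compute and a tool call to move; the robot and the scene stay as the last step left them, time stands still between calls to the robot, and variables do not carry over. Pictures are saved under pics/ and viewed, about 8 in all and at most 12, crops included, and the job is handed in when it is done.

Besides the shell and the picture viewer there is one more tool, called as name(argument=value, ...) on one line, values as JSON. step_arm: Moves the arm, as the interface text tells. Its arguments: {"type":"object","properties":{"increments":{"type":"string"},"claw":{"type":"number"}},"required":["increments"]}

```bash
mkdir -p pics; ls
python3 - <<'E'
from bench import *
import cv2
o=get_obs();print(o)
for n in("scene","side","wrist"):
    c=calibration(n);print(n,c)
    cv2.imwrite(f"pics/{n}0.png",snapshot(n)[:,:,::-1])
E
```

```text
pics
{'time': 0.0, 'joint_positions': array([-1.03119520e-01,  8.79204136e-02,  1.37228426e+00, -7.48411188e-06,
        1.68361723e+00, -1.03067897e-01]), 'qvel': array([-0.00015549,  0.00100712,  0.00064063, -0.00040408,  0.00036546,
       -0.00078366]), 'joint_torque': array([ 1.28542815e-03, -3.40182602e+01, -3.02423716e+01,  7.18220207e-02,
        3.29729996e-02, -1.13141955e-04]), 'tool_pos': array([5.49427242e-01, 4.12962403e-05, 2.04307887e-01]), 'ee_rot': array([-3.13937447e+00, -2.21958541e-04,  1.57074362e+00]), 'wrist_force': array([0.00768062, 0.36973119, 0.34711768]), 'wrist_torque': array([ 0.04284863, -0.02072217,  0.02899861]), 'width': 0.0941074987867325}
scene {'camera_matrix': array([[593.85385771,   0.        , 313.46496665],
       [  0.        , 593.85385771, 237.40868676],
       [  0.        ,   0.        ,   1.        ]]), 'eye': array([1.17771287, 0.91739665, 1.28903468]), 'orientation': array([ 0.74761791, -0.00781253,  2.55283311])}
side {'camera_matrix': array([[446.0928254 ,   0.        , 322.0093274 ],
       [  0.        , 446.0928254 , 240.93131414],
       [  0.        ,   0.        ,   1.        ]]), 'eye': array([ 0.05262143, -0.73662716,  0.89612718]), 'orientation': array([ 8.42714557e-01,  1.55798537e-04, -6.03020977e-01])}
wrist {'camera_matrix': array([[355.84412518,   0.        , 323.09128288],
       [  0.        , 355.84412518, 246.53222235],
       [  0.        ,   0.        ,   1.        ]]), 'tool_from_camera': array([[-4.14673590e-04,  9.59433016e-01,  2.81936367e-01,
         8.24607147e-02],
       [ 9.99999782e-01,  2.53174738e-04,  6.09248457e-04,
        -3.49131260e-04],
       [ 5.13153919e-04,  2.81936558e-01, -9.59432913e-01,
        -1.78279443e-01],
       [ 0.00000000e+00,  0.00000000e+00,  0.00000000e+00,
         1.00000000e+00]])}
```

View pics/scene0.png

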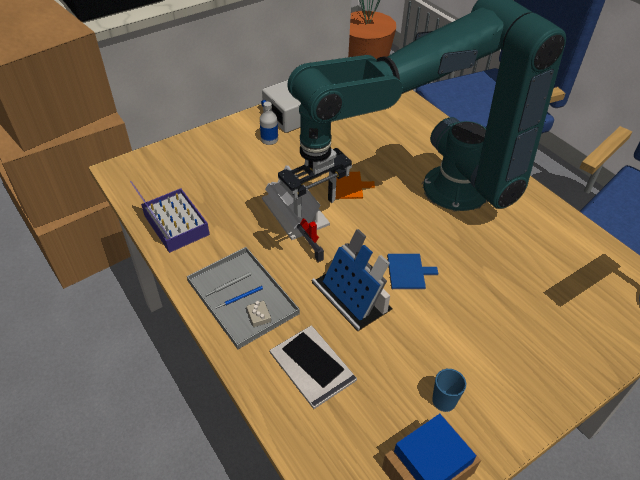

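View pics/side0.png

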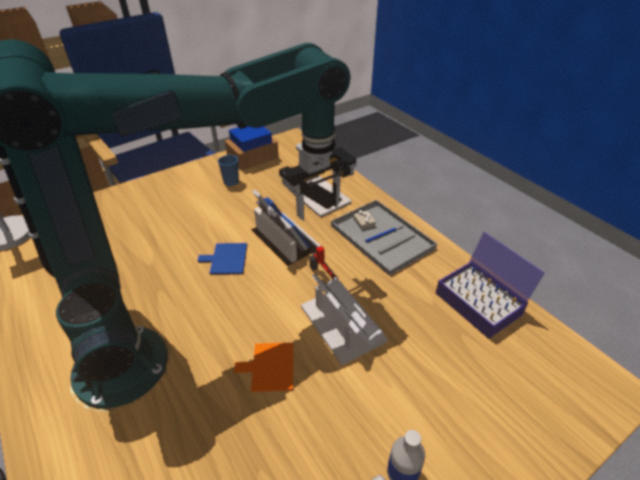

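Run:
```python
import cv2,numpy as np
a=cv2.imread("pics/scene0.png")[170:330,250:400]
cv2.imwrite("pics/c1.png",cv2.resize(a,None,fx=3.75,fy=3.75,interpolation=cv2.INTER_CUBIC)[:600])
```

```text
(no output)
```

View pics/c1.png

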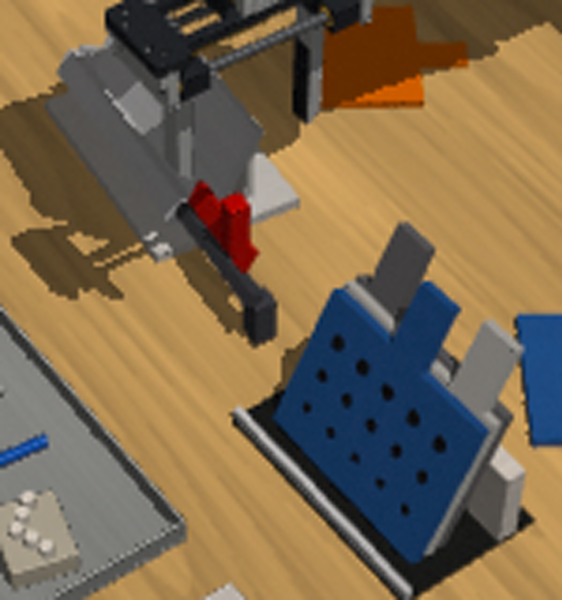

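View pics/wrist0.png

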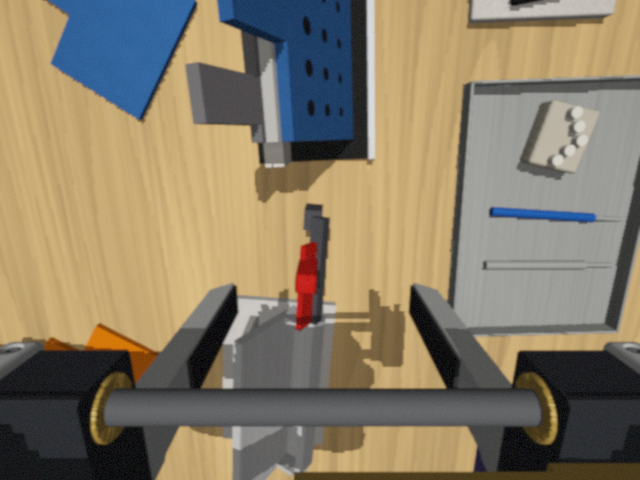

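```bash
cat > h.py <<'E'
from bench import *
import cv2,numpy as np
from scipy.spatial.transform import Rotation as R
from scipy.optimize import least_squares
def cam(n,o=None):
    c=calibration(n)
    if n=="wrist":
        T=np.eye(4);T[:3,:3]=R.from_euler("xyz",o["ee_rot"]).as_matrix();T[:3,3]=o["tool_pos"]
        T=T@c["tool_from_camera"]
    else:
        T=np.eye(4);T[:3,:3]=R.from_euler("xyz",c["orientation"]).as_matrix();T[:3,3]=c["eye"]
    return c["camera_matrix"],T
def proj(P,C):
    K,T=C;q=(np.atleast_2d(P)-T[:3,3])@T[:3,:3];q=q*[1,-1,-1];q=q@K.T
    return q[:,:2]/q[:,2:]
def place(P,p): # p=x,y,yaw ; P in mm
    return R.from_euler("z",p[2]).apply(np.atleast_2d(P)/1000.)+[p[0],p[1],0]
def fit(obs,x0): # obs: list of (Pmm, uv, cam)
    f=lambda p:np.concatenate([proj(place(P,p),C)[0]-uv for P,uv,C in obs])
    r=least_squares(f,x0,loss="soft_l1",f_scale=2);print(r.x,np.degrees(r.x[2]));print(np.round(f(r.x).reshape(-1,2),1).tolist());return r.x
def board(P,foot=67,a=25,z0=6.1):
    s,c=np.sin(np.radians(a)),np.cos(np.radians(a));x,y,z=P
    return np.array([foot+x*c-z*s,y,z0+x*s+z*c])
E
python3 - <<'E'
from h import *
print(globals().get("hold_point_z"))
S=cam("scene");o=get_obs();o["tool_pos"];W=cam("wrist",o)
cr=lambda u,v:np.array([u/3.75+250,v/3.75+170])
ob=[(board((5,-80,0)),cr(277,418),S),(board((5,80,0)),cr(415,560),S),(board((5,-80,120)),cr(335,290),S),(board((5,80,120)),cr(490,432),S),
(board((5,-80,0)),np.array([352,139.]),W),(board((5,-80,120)),np.array([282,140.]),W),
(board((5,-16,175)),cr(428,282),S),(board((5,16,175)),cr(460,310),S)]
print("wall");fit(ob,[.5,.2,0])
k=175;eo=[((40.9,k,112),cr(237,203),S),((40.9,k,112),np.array([307,250.]),W)]
x=30-85*.5;z=30+85*.866
print("easel");fit(eo+[((x,95,z),cr(262,130),S),((x,-95,z),cr(65,60),S),((30+22*.866,95,30+11),cr(165,252),S)],[.5,0,0])
E
```

```text
0.0188
wall
[0.49964878 0.16359453 0.02998559] 1.7180475336549232
[[0.7, -1.3], [0.1, 0.0], [1.5, -1.4], [-1.2, -0.5], [-4.3, -0.4], [4.6, -0.5], [-0.0, -1.0], [-0.6, -0.8]]
easel
[ 0.53195881 -0.17979403  0.20561905] 11.781103616232269
[[5.6, 5.8], [0.2, 0.2], [-8.2, 3.4], [-0.7, -9.2], [2.6, -3.0]]
```

step_arm(increments="2 -1 -3.5 0 0 0;2 -1 -3.5 0 0 0;2 -1 -3.5 0 0 0;2 -1 -3.5 0 0 0;0 0 0 0 0 0", claw=0.0)

```text
time: 0.65
tool_pos: [0.5105, 0.082, 0.352]
ee_rot: [3.13, -0.001, 1.574]
wrist_force: [0.5, -0.6, -0.2]
width: 0.0574
```

step_arm(increments="0 0 0 0 0 0;0 0 0 0 0 0;0 0 0 0 0 0")

```text
time: 0.95
tool_pos: [0.5097, 0.0793, 0.343]
ee_rot: [-3.137, 0.0, 1.57]
wrist_force: [0.8, -0.2, -1.0]
width: 0.0473
```

Run:
```python
from h import *
o=get_obs();print(o["tool_pos"],o["ee_rot"],o["time"])
w=snapshot("wrist")[:,:,::-1];s=snapshot("scene")[:,:,::-1];d=snapshot("side")[:,:,::-1]
for n,a in zip("wsd",(w,s,d)):cv2.imwrite(f"pics/{n}1.png",a)
np.save("o1.npy",np.r_[o["tool_pos"],o["ee_rot"]])
a=cv2.resize(s[165:265,240:340],(400,400),interpolation=cv2.INTER_CUBIC)
b=cv2.resize(d[240:370,290:390],(400,520),interpolation=cv2.INTER_CUBIC)
c=np.zeros((520,800,3),np.uint8);c[:400,:400]=a;c[:,400:]=b
cv2.imwrite("pics/c2.png",c)
```

```text
[0.50974165 0.07931638 0.34299123] [-3.13724363e+00  3.90262764e-04  1.56972928e+00] 0.95
```

View pics/c2.png

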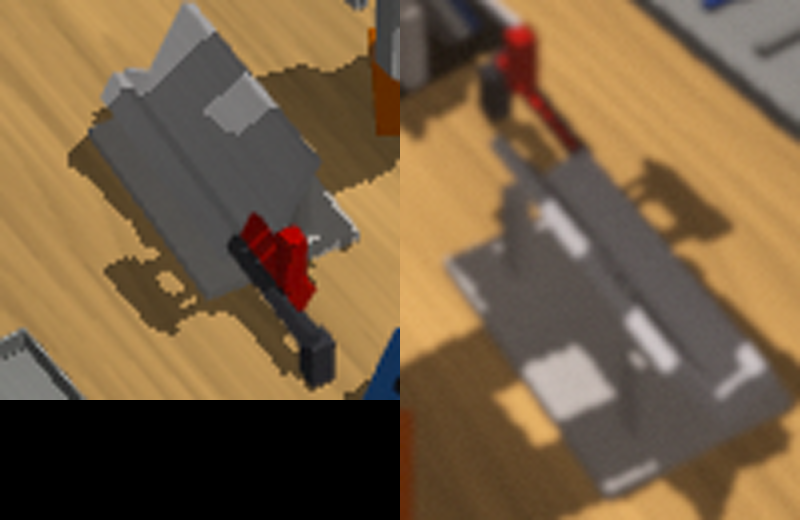

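View pics/w1.png

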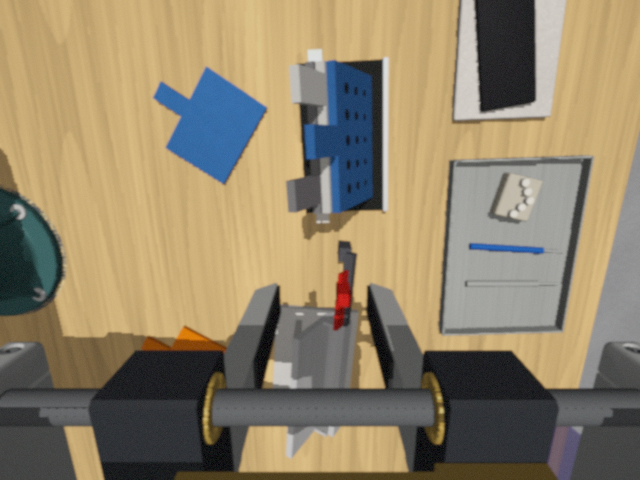

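step_arm(increments="-4.5 0 0 0 0 0;-4.5 0 0 0 0 0;-4.5 0 0 0 0 0;-4.5 0 0 0 0 0;-4.5 0 0 0 0 0")

```text
time: 1.6
tool_pos: [0.5096, -0.147, 0.345]
ee_rot: [-3.141, -0.0, 1.57]
wrist_force: [-0.2, -0.1, -0.0]
width: 0.0467
```

step_arm(increments="-4.5 0 0 0 0 0;-3 0 0 0 0 0;0 0 0 0 0 0;0 0 0 0 0 0;0 0 0 0 0 0")

```text
time: 2.1
tool_pos: [0.51, -0.2191, 0.3456]
ee_rot: [3.141, -0.001, 1.572]
wrist_force: [-0.8, -0.9, 0.8]
width: 0.0468
```

Run:
```python
from h import *
o=get_obs();print(o["tool_pos"],o["ee_rot"],o["time"],o["qvel"].max())
w=snapshot("wrist")[:,:,::-1]
cv2.imwrite(f"pics/w2.png",w)
np.save("o2.npy",np.r_[o["tool_pos"],o["ee_rot"]])
cv2.imwrite("pics/c3.png",np.hstack([cv2.resize(w[20:240,230:430],None,fx=2.72,fy=2.72,interpolation=cv2.INTER_CUBIC)]))
```

```text
[ 0.51004724 -0.21906985  0.34555168] [ 3.14147988e+00 -5.39701608e-04  1.57183739e+00] 2.1 0.0153035868830127
```

View pics/c3.png

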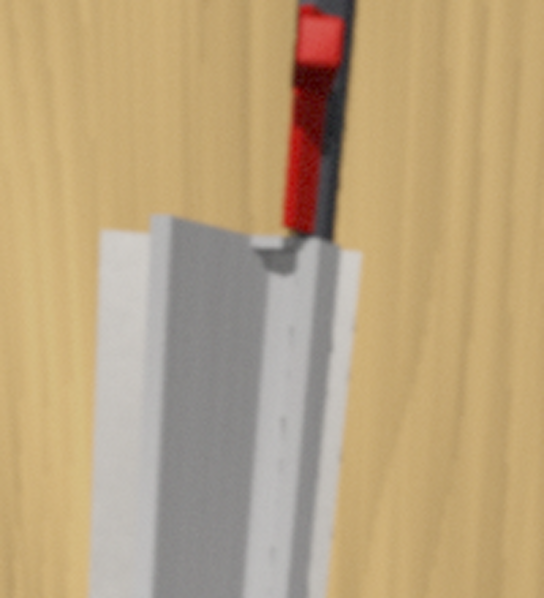

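```bash
cat > fe.py <<'E'
from h import *
v=np.load("o2.npy");W2=cam("wrist",dict(tool_pos=v[:3],ee_rot=v[3:]))
S=cam("scene");D=cam("side")
cr=lambda u,v:np.array([u/2.72+230,v/2.72+20])
pts=[((40.9,175,112),cr(321,40),W2),((40.9,175,112),np.array([313.,223.3]),S),((40.9,175,112),np.array([319.75,248.2]),D)]
lines=[((30,30),[(270,270),(246,590)]),((-12.5,103.6),[(170,230),(155,590)])]
def f(p,full=False):
    r=[proj(place(P,p),C)[0]-uv for P,uv,C in pts]
    for (x,z),uvs in lines:
        a,b=proj(place([(x,100,z),(x,-50,z)],p),W2);n=np.array([-(b-a)[1],(b-a)[0]]);n/=np.linalg.norm(n)
        r.append([ (cr(*q)-a)@n for q in uvs])
    return np.concatenate(r)
r=least_squares(f,[.5,-.17,0],loss="soft_l1",f_scale=2)
if __name__=="__main__":
    print(r.x,np.degrees(r.x[2]),np.round(f(r.x),1))
    a=cv2.imread("pics/w2.png")
    L=[((30,30),(30,30)),((-12.5,103.6),(-12.5,103.6)),((30+22*.866+7,30+11+12.1),)*2]
    q=proj(place([(-12.5,95,103.6),(30,95,30),(49.05,95,41),(42,95,53.1)],r.x),W2);print(np.round((q-[230,20])*2.72))
    # refit wall using wrist 0/1
    v1=np.load("o1.npy");W1=cam("wrist",dict(tool_pos=v1[:3],ee_rot=v1[3:]))
    c0=lambda u,v:np.array([u/3.75+250,v/3.75+170])
    ob=[(board((5,-80,0)),c0(277,418),S),(board((5,80,0)),c0(415,560),S),(board((5,-80,120)),c0(335,290),S),(board((5,80,120)),c0(490,432),S),
    (board((5,-16,175)),c0(428,282),S),(board((5,16,175)),c0(460,310),S),
    (board((5,-80,0)),np.array([372,209.]),W1),(board((5,80,0)),np.array([372,71.]),W1),(board((5,80,120)),np.array([330,62.]),W1),(board((5,-80,120)),np.array([330,211.]),W1),(board((5,16,175)),np.array([307,124.]),W1),(board((5,-16,175)),np.array([307,158.]),W1)]
    fit(ob,[.5,.16,0]);fit(ob[6:],[.5,.16,0])
E
python3 fe.py;python3 - <<'E'
import cv2
w=cv2.imread("pics/w1.png")
cv2.imwrite("pics/c4.png",cv2.resize(w[40:230,270:420],None,fx=3.1,fy=3.1,interpolation=cv2.INTER_CUBIC))
E
```

```text
[ 0.48075655 -0.20226569 -0.07333484] -4.201777030185735 [-0.6 -0.1  0.2 -0.3  0.9 -0.9  0.2  0.3  0.2 -0.4]
[[169. 255.]
 [270. 274.]
 [311. 276.]
 [297. 273.]]
[0.49729759 0.16278811 0.02705356] 1.55005496317114
[[1.3, -2.0], [0.5, -0.6], [2.1, -2.0], [-0.8, -1.1], [0.5, -1.6], [-0.1, -1.4], [-5.0, -11.6], [-4.3, 5.1], [0.4, -3.0], [3.6, 1.8], [1.1, -0.8], [2.4, 0.1]]
[0.49610476 0.16243332 0.00640766] 0.3671321377564835
[[-7.0, -10.3], [-4.0, 6.6], [0.9, -2.2], [1.1, 2.5], [0.2, -0.5], [0.9, 0.5]]
```

View pics/c4.png

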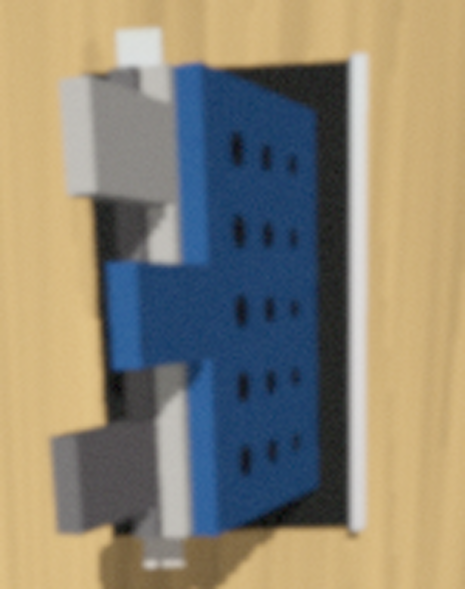

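```bash
cat > fw.py <<'E'
from h import *
S=cam("scene")
v1=np.load("o1.npy");W1=cam("wrist",dict(tool_pos=v1[:3],ee_rot=v1[3:]))
c0=lambda u,v:np.array([u/3.75+250,v/3.75+170]);c1=lambda u,v:np.array([u/3.1+270,v/3.1+40])
ob=[(board((5,-80,0)),c0(277,418),S),(board((5,80,0)),c0(415,560),S),(board((5,-80,120)),c0(335,290),S),(board((5,80,120)),c0(490,432),S),
(board((5,-16,175)),c0(428,282),S),(board((5,16,175)),c0(460,310),S),
(board((5,-80,0)),c1(318,487),W1),(board((5,80,0)),c1(318,108),W1),(board((5,80,120)),c1(206,68),W1),(board((5,-80,120)),c1(218,532),W1),
(board((5,16,175)),c1(140,268),W1),(board((5,-16,175)),c1(140,370),W1),(board((-5,16,175)),c1(105,262),W1),(board((-5,-16,175)),c1(112,368),W1)]
if __name__=="__main__":
    p=fit(ob,[.5,.16,0]);fit(ob[6:],[.5,.16,0])
    print(place(board((0,0,155)),p),place(board((0,0,136.2)),p))
E
python3 fw.py
```

```text
[0.50328347 0.16218016 0.04376081] 2.5073095067538205
[[-0.8, -0.7], [-0.8, 0.4], [-0.2, -1.0], [-2.3, -0.4], [-1.6, -0.8], [-2.1, -0.6], [-0.6, -0.1], [-1.3, 0.9], [-1.5, -2.7], [-0.4, 1.4], [-1.0, -2.5], [0.8, -0.6], [1.0, 0.1], [0.7, 0.3]]
[0.50354583 0.16182709 0.03970088] 2.274693025506596
[[-0.6, 0.3], [-0.9, 1.4], [-0.9, -2.2], [-0.4, 1.8], [-0.6, -2.2], [1.0, -0.2], [1.3, 0.4], [0.9, 0.6]]
[[0.50477621 0.16224553 0.14657771]] [[0.51271382 0.16259311 0.12953912]]
```

```bash
cat > plan.py <<'E'
from h import *
from fe import r as _r
EP=_r.x; WP=np.array([.5034,.162,.0415])
def tool(p,a,foot,h,off=0,y=0):
    """pose of TCP at h mm up a board (lean a deg, yaw p[2], origin foot=(x,z)), off mm along board x"""
    a=np.radians(a);s,c=np.sin(a),np.cos(a)
    Rz=R.from_euler("z",p[2]);bx=Rz.apply([c,0,s]);by=Rz.apply([0,1,0]);bz=Rz.apply([-s,0,c])
    pos=place((foot[0],y,foot[1]),p)[0]+bz*h/1000+bx*off/1000
    return pos,R.from_matrix(np.c_[by,bx,-bz])
def rows(pos,rot,n=None,o=None):
    o=o or get_obs();p0=o["tool_pos"];r0=R.from_euler("xyz",o["ee_rot"])
    d=(r0.inv()*rot).as_rotvec()
    n=n or int(np.ceil(max(np.linalg.norm(pos-p0)/.04,np.linalg.norm(d)/.13)))
    for i in range(n):
        ri=r0*R.from_rotvec(d*i/n)
        print(*np.round(ri.inv().apply((pos-p0)/n)*100,2),*np.round(d/n,4),end=";\n")
    print("target",pos,"t",o["time"],"err mm",np.round((pos-p0)*1000,1),"F",o["wrist_force"],"w",o["width"])
E
python3 -c "
from plan import *
rows(*tool(WP,25,(67,6.1),200))"
```

```text
3.46 -0.22 1.44 -0.0396 0.0008 -0.0036;
3.46 -0.26 1.43 -0.0396 0.0008 -0.0036;
3.45 -0.3 1.43 -0.0396 0.0008 -0.0036;
3.45 -0.35 1.42 -0.0396 0.0008 -0.0036;
3.46 -0.39 1.4 -0.0396 0.0008 -0.0036;
3.46 -0.43 1.39 -0.0396 0.0008 -0.0036;
3.46 -0.48 1.37 -0.0396 0.0008 -0.0036;
3.46 -0.52 1.36 -0.0396 0.0008 -0.0036;
3.46 -0.56 1.34 -0.0396 0.0008 -0.0036;
3.46 -0.6 1.32 -0.0396 0.0008 -0.0036;
3.46 -0.64 1.3 -0.0396 0.0008 -0.0036;
target [0.48589144 0.16127298 0.18736156] t 2.15 err mm [ -24.2  380.1 -158.4] F [-0.02332746 -0.02045714 -0.73439911] w 0.04689781842711442
```

step_arm(increments="3.46 -0.22 1.44 -0.04 0.001 -0.0036;3.46 -0.26 1.43 -0.04 0.001 -0.0036;3.46 -0.3 1.43 -0.04 0.001 -0.0036;3.46 -0.35 1.42 -0.04 0.001 -0.0036;3.46 -0.39 1.4 -0.04 0.001 -0.0036")

```text
time: 2.65
tool_pos: [0.4988, -0.0443, 0.2735]
ee_rot: [2.939, -0.003, 1.591]
wrist_force: [0.4, -0.3, -0.8]
width: 0.0471
```

step_arm(increments="3.46 -0.43 1.39 -0.04 0.001 -0.0036;3.46 -0.48 1.37 -0.04 0.001 -0.0036;3.46 -0.52 1.36 -0.04 0.001 -0.0036;3.46 -0.56 1.34 -0.04 0.001 -0.0036;3.46 -0.6 1.32 -0.04 0.001 -0.0036")

```text
time: 3.15
tool_pos: [0.4877, 0.1286, 0.202]
ee_rot: [2.738, -0.003, 1.61]
wrist_force: [0.7, -0.6, -0.1]
width: 0.047
```

step_arm(increments="3.46 -0.64 1.3 -0.04 0.001 -0.0036;0 0 0 0 0 0;0 0 0 0 0 0;0 0 0 0 0 0")

```text
time: 3.55
tool_pos: [0.487, 0.1606, 0.1887]
ee_rot: [2.699, -0.002, 1.612]
wrist_force: [0.8, -0.8, 0.2]
width: 0.0468
```

```bash
python3 -c "
from plan import *
rows(*tool(WP,25,(67,6.1),200),n=1)
o=get_obs()
w=snapshot('wrist')[:,:,::-1];cv2.imwrite('pics/w3.png',w)
p=o['tool_pos'];print(p,o['ee_rot'])
C=cam('wrist',o)
print(np.round(proj(place([board((5,-16,175)),board((5,16,175)),board((-5,-16,175)),board((-5,16,175)),board((5,80,120)),board((5,-80,120))],WP),C)))
rows(*tool(WP,25,(67,6.1),138),n=3)"
```

```text
0.07 -0.15 0.08 0.0058 -0.0017 -0.0014;
target [0.48589144 0.16127298 0.18736156] t 3.55 err mm [-1.1  0.7 -1.3] F [ 0.81236466 -0.80840557  0.23687585] w 0.046848840851568936
[0.48696653 0.16057033 0.18869982] [ 2.69946610e+00 -2.16325530e-03  1.61176025e+00]
[[330. 304.]
 [330. 256.]
 [314. 304.]
 [313. 256.]
 [328. 145.]
 [328. 346.]]
0.04 -0.07 2.09 0.002 -0.0004 -0.0009;
0.04 -0.07 2.09 0.002 -0.0004 -0.0009;
0.04 -0.07 2.09 0.002 -0.0004 -0.0009;
target [0.51207121 0.16236006 0.13117047] t 3.6 err mm [ 24.8   2.3 -57.7] F [-0.01730413 -0.13245226  1.0219291 ] w 0.046834300829288654
```

View pics/w3.png

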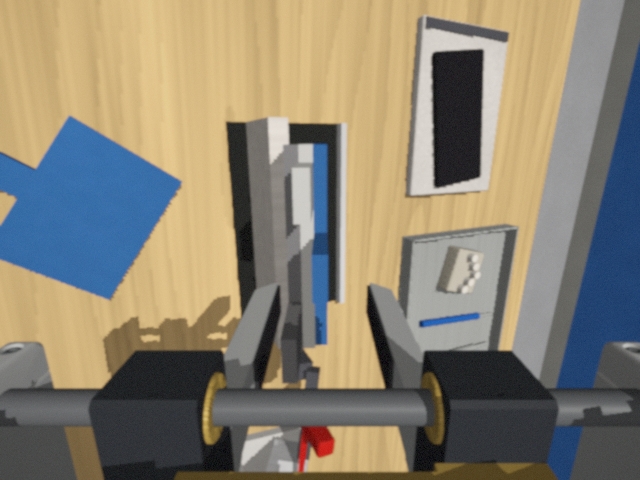

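step_arm(increments="0.03 -0.07 2.5 0.002 0 0;0.03 -0.07 2 0.002 0 0;0.03 -0.07 1 0.002 0 0;0.03 0 0.77 0 0 0;0 0 0 0 0 0")

```text
time: 4.1
tool_pos: [0.5114, 0.1622, 0.1291]
ee_rot: [2.709, -0.002, 1.61]
wrist_force: [-0.9, 1.0, 0.4]
width: 0.047
```

step_arm(increments="0 0 0 0 0 0;0 0 0 0 0 0;0 0 0 0 0 0;0 0 0 0 0 0;0 0 0 0 0 0", claw=1)

```text
time: 4.6
tool_pos: [0.5115, 0.1631, 0.1302]
ee_rot: [2.706, -0.002, 1.612]
wrist_force: [3.1, 0.1, -0.2]
width: 0.0104
```

step_arm(increments="0 0 0 0 0 0;0 0 0 0 0 0;0 0 0 0 0 0")

```text
time: 4.9
tool_pos: [0.5121, 0.1631, 0.1306]
ee_rot: [2.705, -0.002, 1.612]
wrist_force: [3.7, 0.5, 0.3]
width: 0.01
```

```bash
python3 -c "
from plan import *
rows(*tool(WP,25,(67,6.1),138),n=1)"
```

```text
-0.08 0.02 -0.06 0.0006 -0.0019 -0.0014;
target [0.51207121 0.16236006 0.13117047] t 4.9 err mm [-0.1 -0.8  0.6] F [3.67545654 0.53170288 0.3021495 ] w 0.009999775530128131
```

step_arm(increments="0 0.25 -0.45 0 0 0;0 0.42 -0.91 0 0 0;0 0.63 -1.36 0 0 0;0 0.84 -1.8 0 0 0;0 1.27 -2.7 0 0 0")

```text
time: 5.4
tool_pos: [0.5086, 0.1623, 0.2066]
ee_rot: [2.717, -0.001, 1.611]
wrist_force: [-0.4, -0.3, -2.1]
width: 0.0097
```

step_arm(increments="0 1.27 -2.7 0 0 0;0 1.27 -2.7 0 0 0;0 0.84 -1.8 0 0 0;0 0 0 0 0 0;0 0 0 0 0 0")

```text
time: 5.9
tool_pos: [0.511, 0.1626, 0.2878]
ee_rot: [2.711, -0.002, 1.611]
wrist_force: [0.5, 1.2, -1.6]
width: 0.0098
```

```bash
python3 -c "
from plan import *
o=get_obs();print(o['tool_pos'])
s=snapshot('scene')[:,:,::-1];cv2.imwrite('pics/s4.png',cv2.resize(s[140:340,240:420],None,fx=3,fy=3,interpolation=cv2.INTER_CUBIC))
rows(*tool(EP,30,(34.3,32.5),138+100,off=4))"
```

```text
[0.51100336 0.16259641 0.28777724]
-3.54 -1.33 -0.11 -0.0094 -0.0054 0.0101;
-3.55 -1.3 -0.1 -0.0094 -0.0054 0.0101;
-3.57 -1.26 -0.1 -0.0094 -0.0054 0.0101;
-3.58 -1.22 -0.09 -0.0094 -0.0054 0.0101;
-3.59 -1.19 -0.08 -0.0094 -0.0054 0.0101;
-3.61 -1.15 -0.07 -0.0094 -0.0054 0.0101;
-3.62 -1.11 -0.06 -0.0094 -0.0054 0.0101;
-3.63 -1.07 -0.06 -0.0094 -0.0054 0.0101;
-3.64 -1.04 -0.05 -0.0094 -0.0054 0.0101;
-3.65 -1.0 -0.04 -0.0094 -0.0054 0.0101;
target [ 0.39936954 -0.19628238  0.24061405] t 5.95 err mm [-111.4 -358.7  -45.9] F [ 0.24645223 -0.31072742 -3.65638286] w 0.009827538387264953
```

View pics/s4.png

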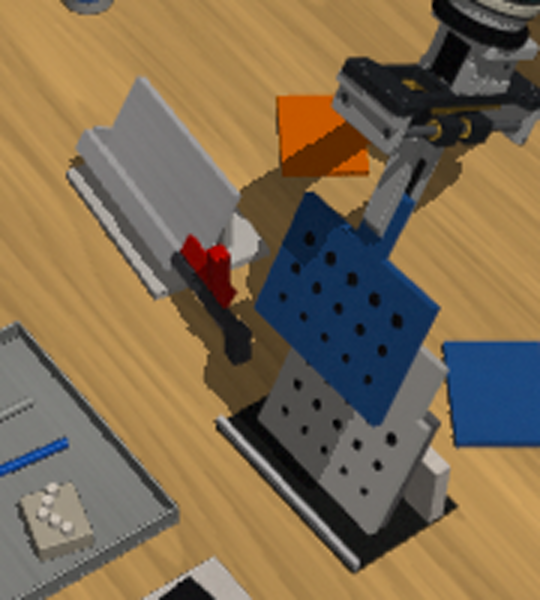

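step_arm(increments="-3 0 0 0 0 0;-3.9 0 0 0 0 0;-3.9 0 0 0 0 0;-3.9 0 0 0 0 0;-3.9 0 0 0 0 0")

```text
time: 6.45
tool_pos: [0.5182, -0.0243, 0.2856]
ee_rot: [2.712, -0.003, 1.612]
wrist_force: [0.8, 0.6, -3.0]
width: 0.0097
```

step_arm(increments="0 0 0 0 0 0;0 0 0 0 0 0")

```text
time: 6.65
tool_pos: [0.5186, -0.024, 0.2859]
ee_rot: [2.712, -0.004, 1.609]
wrist_force: [0.0, 0.6, -1.9]
width: 0.0095
```

```bash
python3 -c "
from plan import *
rows(*tool(EP,30,(34.3,32.5),138+100,off=4),n=7)"
```

```text
-2.4 -1.9 -0.17 -0.0135 -0.0078 0.0139;
-2.42 -1.86 -0.17 -0.0135 -0.0078 0.0139;
-2.45 -1.83 -0.18 -0.0135 -0.0078 0.0139;
-2.48 -1.79 -0.19 -0.0135 -0.0078 0.0139;
-2.5 -1.75 -0.19 -0.0135 -0.0078 0.0139;
-2.53 -1.71 -0.19 -0.0135 -0.0078 0.0139;
-2.56 -1.68 -0.2 -0.0135 -0.0078 0.0139;
target [ 0.39937065 -0.1962856   0.24061405] t 6.65 err mm [-119.2 -172.3  -45.3] F [ 0.01210577  0.57121139 -1.89693906] w 0.009535406176298876
```

step_arm(increments="-2.4 -1.9 -0.17 -0.0135 -0.0078 0.0139;-2.42 -1.86 -0.17 -0.0135 -0.0078 0.0139;-2.45 -1.83 -0.18 -0.0135 -0.0078 0.0139;-2.48 -1.79 -0.19 -0.0135 -0.0078 0.0139;-2.5 -1.75 -0.19 -0.0135 -0.0078 0.0139")

```text
time: 7.15
tool_pos: [0.4342, -0.1451, 0.2546]
ee_rot: [2.641, 0.0, 1.535]
wrist_force: [-0.2, -0.5, -1.8]
width: 0.0098
```

step_arm(increments="-2.53 -1.71 -0.19 -0.0135 -0.0078 0.0139;-2.56 -1.68 -0.2 -0.0135 -0.0078 0.0139;0 0 0 0 0 0;0 0 0 0 0 0;0 0 0 0 0 0")

```text
time: 7.65
tool_pos: [0.4018, -0.1944, 0.2431]
ee_rot: [2.613, 0.001, 1.503]
wrist_force: [-0.2, -0.1, -2.4]
width: 0.0097
```

```bash
python3 -c "
from plan import *
rows(*tool(EP,30,(34.3,32.5),138+100,off=4),n=1)
o=get_obs();S=cam('scene')
s=np.ascontiguousarray(snapshot('scene')[:,:,::-1])
v=cv2.resize(s[130:270,240:380],None,fx=4.2,fy=4.2,interpolation=cv2.INTER_CUBIC)
# predicted board outline from the tool pose
p=o['tool_pos'];Rt=R.from_euler('xyz',o['ee_rot']);B=np.array([[5,-80,0],[5,80,0],[5,80,120],[5,16,120],[5,16,175],[5,-16,175],[5,-16,120],[5,-80,120]])/1000.
P=p+Rt.apply(np.c_[B[:,1],B[:,0],.138-B[:,2]])
q=((proj(P,S)-[240,130])*4.2).astype(int);cv2.polylines(v,[q],True,(0,255,255),1);print(q.tolist())
cv2.imwrite('pics/s5.png',v)
rows(*tool(EP,30,(34.3,32.5),138+8,off=4),n=6)"
```

```text
-0.21 -0.33 0.09 0.0051 -0.0024 0.0054;
target [ 0.39929088 -0.19633341  0.24061405] t 7.65 err mm [-2.5 -1.9 -2.5] F [-0.22282175 -0.0589101  -2.3861586 ] w 0.00973339854039051
[[190, 134], [300, 266], [380, 121], [332, 67], [369, -1], [344, -26], [308, 42], [262, -7]]
-0.04 -0.07 1.55 0.0009 -0.0004 0.001;
-0.04 -0.06 1.55 0.0009 -0.0004 0.001;
-0.04 -0.06 1.55 0.0009 -0.0004 0.001;
-0.04 -0.06 1.55 0.0009 -0.0004 0.001;
-0.04 -0.06 1.55 0.0009 -0.0004 0.001;
-0.04 -0.06 1.55 0.0009 -0.0004 0.001;
target [ 0.44516568 -0.1997249   0.16093971] t 7.7 err mm [ 43.3  -5.4 -82.3] F [ 0.56401092 -0.78687941 -2.88283636] w 0.009860292322926213
```

View pics/s5.png

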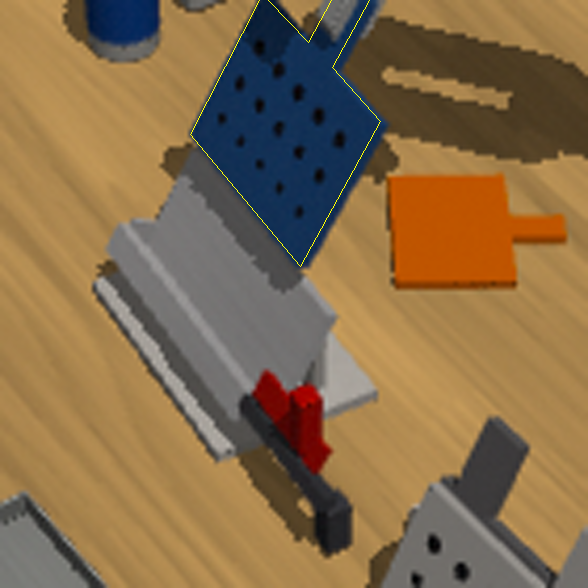

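step_arm(increments="-0.1 -0.13 1 0.003 -0.001 0.003;-0.1 -0.12 2 0.002 -0.001 0.003;-0.04 -0.1 2 0 0 0;0 0 2 0 0 0;0 0 1 0 0 0")

```text
time: 8.2
tool_pos: [0.4382, -0.1993, 0.1693]
ee_rot: [2.621, -0.002, 1.496]
wrist_force: [0.1, -0.2, -2.2]
width: 0.0096
```

step_arm(increments="0 0 0.8 0 0 0;0 0 0.2 0 0 0;0 0 0 0 0 0;0 0 0 0 0 0")

```text
time: 8.6
tool_pos: [0.4431, -0.2017, 0.1645]
ee_rot: [2.617, 0.001, 1.494]
wrist_force: [-0.5, 0.1, -2.7]
width: 0.0095
```

```bash
python3 -c "
from plan import *
rows(*tool(EP,30,(34.3,32.5),138,off=4),n=1)
rows(*tool(EP,30,(34.3,32.5),138,off=0),n=1)"
```

```text
0.22 -0.02 1.2 0.0014 0.0024 -0.0024;
target [ 0.44915672 -0.20002434  0.15401151] t 8.6 err mm [  6.    1.7 -10.4] F [-0.53429864  0.06621069 -2.72142774] w 0.009532850441813881
0.22 -0.42 1.2 0.0014 0.0024 -0.0024;
target [ 0.44570205 -0.19976896  0.15201151] t 8.6 err mm [  2.6   2.  -12.4] F [-0.53429864  0.06621069 -2.72142774] w 0.009532850441813881
```

step_arm(increments="0.1 0 0.3 0 0 0;0.1 0 0.3 0 0 0;0 0 0.2 0 0 0;0 0 0.1 0 0 0;0 0 0 0 0 0")

```text
time: 9.1
tool_pos: [0.4475, -0.1997, 0.1554]
ee_rot: [2.618, -0.0, 1.494]
wrist_force: [-0.1, 0.5, -2.2]
width: 0.0101
```

step_arm(increments="0 0 0.1 0 0 0;0 0 0.1 0 0 0;0 0 0.1 0 0 0;0 0 0 0 0 0")

```text
time: 9.5
tool_pos: [0.449, -0.2006, 0.1542]
ee_rot: [2.618, 0.002, 1.494]
wrist_force: [-5.6, -1.0, 3.7]
width: 0.0097
```

```bash
python3 -c "
from plan import *
rows(*tool(EP,30,(34.3,32.5),138,off=0),n=1)"
```

```text
0.06 -0.4 0.02 0.0005 0.0033 -0.0016;
target [ 0.44570242 -0.19976774  0.15201151] t 9.5 err mm [-3.3  0.8 -2.2] F [-5.64973915 -1.02196559  3.69556057] w 0.009662944880834749
```

step_arm(increments="0 -0.1 -0.05 0 0 0;0 -0.1 0 0 0 0;0 -0.1 0 0 0 0;0 -0.1 0 0 0 0;0 0 0 0 0 0")

```text
time: 10.0
tool_pos: [0.4458, -0.1999, 0.1523]
ee_rot: [2.616, 0.0, 1.493]
wrist_force: [-0.7, -0.5, 2.6]
width: 0.0098
```

step_arm(increments="0 -0.05 0 0 0 0;0 0 0 0 0 0;0 0 0 0 0 0")

```text
time: 10.3
tool_pos: [0.4454, -0.1998, 0.152]
ee_rot: [2.616, 0.0, 1.494]
wrist_force: [0.1, -1.2, 4.6]
width: 0.0096
```

```bash
python3 -c "
from plan import *
rows(*tool(EP,30,(34.3,32.5),138,off=0),n=1);o=get_obs();print(R.from_euler('xyz',o['ee_rot']).inv().apply(o['wrist_force']),o['wrist_torque'])"
```

```text
0.01 0.03 0.01 0.0017 0.0021 -0.0028;
target [ 0.4457019  -0.19976943  0.15201151] t 10.3 err mm [0.4 0.1 0. ] F [ 0.11570001 -1.24908495  4.56125856] w 0.009554902677463836
[-1.23841432  2.47021326 -3.8396687 ] [ 0.2256955  -0.42139315 -0.06304257]
```

step_arm(increments="0 0 0 0 0 0;0 0 0 0 0 0;0 0 0 0 0 0;0 0 0 0 0 0", claw=0.3)

```text
time: 10.7
tool_pos: [0.4445, -0.1993, 0.1504]
ee_rot: [2.619, -0.001, 1.494]
wrist_force: [0.0, 0.0, 0.7]
width: 0.0324
```

step_arm(increments="0 0 -0.5 0 0 0;0 0 -1 0 0 0;0 0 -2 0 0 0;0 0 -3 0 0 0;0 0 -3 0 0 0", claw=0.2)

```text
time: 11.2
tool_pos: [0.3967, -0.1956, 0.2349]
ee_rot: [2.618, 0.0, 1.494]
wrist_force: [-0.5, -0.1, -0.3]
width: 0.0373
```

step_arm(increments="0 0 -3 0 0 0;0 0 0 0 0 0;0 0 0 0 0 0")

```text
time: 11.5
tool_pos: [0.3824, -0.1952, 0.2603]
ee_rot: [2.617, 0.002, 1.493]
wrist_force: [-0.2, 0.3, -0.9]
width: 0.0377
```

```bash
python3 -c "
from plan import *
Kp=place((40.9,175,98),EP)[0]
Rt=R.from_matrix(np.c_[R.from_euler('z',EP[2]).apply(np.eye(3)[[1,0]]).T,[0,0,-1]])
print(Kp)
rows(Kp+[0,0,.10],Rt)
s=snapshot('scene')[:,:,::-1];cv2.imwrite('pics/s6.png',s)
# colour check of blue board against predicted seated outline
S=cam('scene');a=np.radians(30)
B=[(5,-80,0),(5,80,0),(5,80,120),(5,-80,120)]
P=place([board(b,34.3,30,32.5) for b in B],EP);q=proj(P,S)
m=np.zeros(s.shape[:2],np.uint8);cv2.fillPoly(m,[q.astype(np.int32)],1)
bl=((s[:,:,0].astype(int)-s[:,:,2]>40)).astype(np.uint8)
n,l,st,_=cv2.connectedComponentsWithStats(bl)
for i in range(1,n):
  if st[i,4]>300: c=(l==i);print(st[i],'in pred',int((c&(m>0)).sum()),m.sum(), [int(t) for t in (np.argwhere(c)[:,::-1].min(0).tolist())])
print(q.round(1))"
```

```text
[ 0.53399753 -0.03081828  0.098     ]
2.93 1.48 2.05 0.0875 0.0005 -0.0006;
2.93 1.65 1.91 0.0875 0.0005 -0.0006;
2.93 1.81 1.76 0.0875 0.0005 -0.0006;
2.92 1.96 1.6 0.0875 0.0005 -0.0006;
2.92 2.1 1.42 0.0875 0.0005 -0.0006;
2.92 2.22 1.24 0.0875 0.0005 -0.0006;
target [ 0.53399753 -0.03081828  0.198     ] t 11.5 err mm [151.6 164.4 -62.3] F [-0.1561485   0.28719615 -0.93665253] w 0.03765479734677478
[ 418   71   97   55 2946] in pred 0 1425 [418, 71]
[ 274  154   43   67 1475] in pred 1218 1425 [274, 154]
[ 582  166   58   89 2898] in pred 0 1425 [582, 166]
[ 388  254   50   35 1222] in pred 0 1425 [388, 254]
[435 369  31  28 356] in pred 0 1425 [435, 369]
[ 394  414   82   66 3387] in pred 0 1425 [394, 414]
[[273.4 188.6]
 [298.  220.7]
 [316.  188. ]
 [289.8 156.6]]
```

step_arm(increments="2.93 1.48 2.05 0.0875 0.0005 -0.0006;2.93 1.65 1.91 0.0875 0.0005 -0.0006;2.93 1.81 1.76 0.0875 0.0005 -0.0006;2.92 1.96 1.6 0.0875 0.0005 -0.0006;2.92 2.1 1.42 0.0875 0.0005 -0.0006", claw=0)

```text
time: 12.05
tool_pos: [0.509, -0.0553, 0.2056]
ee_rot: [3.061, -0.001, 1.499]
wrist_force: [0.2, -1.8, -0.4]
width: 0.0469
```

step_arm(increments="2.92 2.22 1.24 0.0875 0.0005 -0.0006;0 0 0 0 0 0;0 0 0 0 0 0;0 0 0 0 0 0")

```text
time: 12.45
tool_pos: [0.533, -0.0303, 0.1971]
ee_rot: [-3.14, -0.002, 1.498]
wrist_force: [-0.0, -1.1, 0.2]
width: 0.047
```

```bash
cat > kn.py <<'E'
from plan import *
import sys
t=float(sys.argv[1]);z=float(sys.argv[2])
Kp=place((40.9,175-t,98),EP)[0];Kp[2]=z
Rt=R.from_matrix(np.c_[R.from_euler('z',EP[2]).apply(np.eye(3)[[1,0]]).T,[0,0,-1]])
rows(Kp,Rt,n=int(sys.argv[3]))
E
python3 kn.py 0 .081 4
```

```text
-0.01 0.04 2.9 -0.0004 -0.0005 0.0002;
-0.01 0.04 2.9 -0.0004 -0.0005 0.0002;
-0.01 0.04 2.9 -0.0004 -0.0005 0.0002;
-0.01 0.03 2.9 -0.0004 -0.0005 0.0002;
target [ 0.53436431 -0.03077244  0.081     ] t 12.45 err mm [   1.3   -0.5 -116.1] F [-0.00267835 -1.09188395  0.17488936] w 0.04699511483615136
```

step_arm(increments="0 0.03 3.5 0 0 0;0 0.03 3.5 0 0 0;0 0.03 2.6 0 0 0;0 0 1.5 0 0 0;0 0 0.5 0 0 0")

```text
time: 12.95
tool_pos: [0.5332, -0.0307, 0.0813]
ee_rot: [-3.141, -0.002, 1.497]
wrist_force: [-0.5, 0.6, 0.7]
width: 0.0472
```

step_arm(increments="0 0 0 0 0 0;0 0 0 0 0 0;0 0 0 0 0 0;0 0 0 0 0 0;0 0 0 0 0 0", claw=1)

```text
time: 13.45
tool_pos: [0.5346, -0.0301, 0.0827]
ee_rot: [-3.141, -0.002, 1.498]
wrist_force: [-3.2, 0.0, 5.4]
width: 0.018
```

```bash
python3 kn.py 0 .081 1; python3 kn.py 50 .081 5
```

```text
-0.07 -0.02 0.17 -0.0007 -0.0018 0.0003;
target [ 0.53436358 -0.03077268  0.081     ] t 13.45 err mm [-0.2 -0.6 -1.7] F [-3.16582183e+00  4.62613180e-03  5.36403373e+00] w 0.017987110044394808
-1.01 -0.0 0.03 -0.0001 -0.0004 0.0001;
-1.01 -0.0 0.03 -0.0001 -0.0004 0.0001;
-1.01 -0.0 0.03 -0.0001 -0.0004 0.0001;
-1.01 -0.0 0.03 -0.0001 -0.0004 0.0001;
-1.01 -0.0 0.03 -0.0001 -0.0004 0.0001;
target [ 0.53070022 -0.08063829  0.081     ] t 13.45 err mm [ -3.9 -50.5  -1.7] F [-3.16582183e+00  4.62613180e-03  5.36403373e+00] w 0.017987110044394808
```

Gripped on the 18 mm knob. Slide.

step_arm(increments="-1 0 0 0 0 0;-1 0 0 0 0 0;-1 0 0 0 0 0;-1 0 0 0 0 0;-0.5 0 0 0 0 0")

```text
time: 13.95
tool_pos: [0.5314, -0.0705, 0.0827]
ee_rot: [-3.141, -0.013, 1.498]
wrist_force: [-2.9, 18.6, 9.0]
width: 0.0177
```

step_arm(increments="-0.3 0 0 0 0 0;-0.2 0 0 0 0 0;-0.1 0 0 0 0 0;-0.1 0 0 0 0 0;0 0 0 0 0 0")

```text
time: 14.45
tool_pos: [0.5314, -0.0714, 0.0826]
ee_rot: [-3.141, -0.022, 1.501]
wrist_force: [-2.7, 24.0, 8.8]
width: 0.0177
```

```bash
python3 kn.py 50 .081 1
```

```text
-0.93 -0.0 0.14 -0.001 -0.0224 0.0038;
target [ 0.53070433 -0.08065345  0.081     ] t 14.45 err mm [-0.7 -9.3 -1.6] F [-2.70420787 24.02222823  8.82319169] w 0.017719252095763017
```

step_arm(increments="0.4 0 0 0 0 0;0.4 0 0 0 0 0;0 0 0 0 0 0")

```text
time: 14.75
tool_pos: [0.5313, -0.0714, 0.0825]
ee_rot: [-3.141, -0.006, 1.499]
wrist_force: [-3.8, 5.1, 6.3]
width: 0.0176
```

Run:
```python
from h import *
o=get_obs();print(o["tool_pos"],o["ee_rot"],o["wrist_force"])
a=cv2.imread("pics/w2.png")[0:300,200:440]
s=snapshot("scene")[:,:,::-1]
A=cv2.resize(a[:290,:],None,fx=2.05,fy=2.05,interpolation=cv2.INTER_CUBIC)
b=cv2.resize(s[150:250,250:325],None,fx=4,fy=4,interpolation=cv2.INTER_CUBIC)
c=np.zeros((600,800,3),np.uint8);c[:A.shape[0],:A.shape[1]]=A[:600,:492];c[:400,495:795]=b
cv2.imwrite("pics/c7.png",c)
```

```text
[ 0.5313428  -0.07141642  0.08252103] [-3.1405135  -0.00597776  1.49918943] [-3.80992288  5.08768336  6.32550169]
```

step_arm(increments="0.05 0 0 0 0 0;0 0 0 0 0 0;0 0 0 0 0 0;0 0 0 0 0 0", claw=0)

```text
time: 15.2
tool_pos: [0.5314, -0.0737, 0.081]
ee_rot: [-3.14, -0.002, 1.498]
wrist_force: [-0.0, -0.0, 1.6]
width: 0.0448
```

step_arm(increments="0 0 -2 0 0 0;0 0 -4 0 0 0;0 0 -5 0 0 0;0 0 -5 0 0 0;0 0 -5 0 0 0")

```text
time: 15.7
tool_pos: [0.5313, -0.0741, 0.2931]
ee_rot: [-3.141, -0.002, 1.498]
wrist_force: [0.5, -0.5, -0.2]
width: 0.0475
```

step_arm(increments="-4.5 -0.5 -4 0 0 0;-4.5 -0.5 -2 0 0 0;-4.5 0 0 0 0 0;-4.5 0 0 0 0 0;-4.5 0 0 0 0 0")

```text
time: 16.2
tool_pos: [0.5064, -0.292, 0.3443]
ee_rot: [-3.141, -0.001, 1.498]
wrist_force: [1.3, -0.5, 0.6]
width: 0.047
```

step_arm(increments="-1 0 0 0 0 0;0 0 0 0 0 0;0 0 0 0 0 0;0 0 0 0 0 0")

```text
time: 16.6
tool_pos: [0.5064, -0.2984, 0.3446]
ee_rot: [-3.141, -0.002, 1.5]
wrist_force: [0.4, -0.0, 0.4]
width: 0.0473
```

Run:
```python
from h import *
o=get_obs();print(o["time"],o["tool_pos"],o["ee_rot"])
np.save("o8.npy",np.r_[o["tool_pos"],o["ee_rot"]])
w=snapshot("wrist")[:,:,::-1];cv2.imwrite("pics/w8.png",w)
s=snapshot("scene")[:,:,::-1];cv2.imwrite("pics/s8.png",s)
def rz(a,h,f): return cv2.resize(a,None,fx=f,fy=f,interpolation=cv2.INTER_CUBIC)
c=np.zeros((600,800,3),np.uint8)
A=rz(w[0:300,225:425],0,2);c[:600,:400]=A
B=rz(s[155:255,255:330],0,4);c[:400,405:705]=B
D=rz(cv2.imread("pics/w2.png")[85:150,260:380],0,3);c[403:598,405:765]=D
cv2.imwrite("pics/c9.png",c)
```

```text
16.6 [ 0.50639521 -0.29843195  0.34458667] [-3.14147514e+00 -2.00161784e-03  1.50015182e+00]
```

View pics/c9.png

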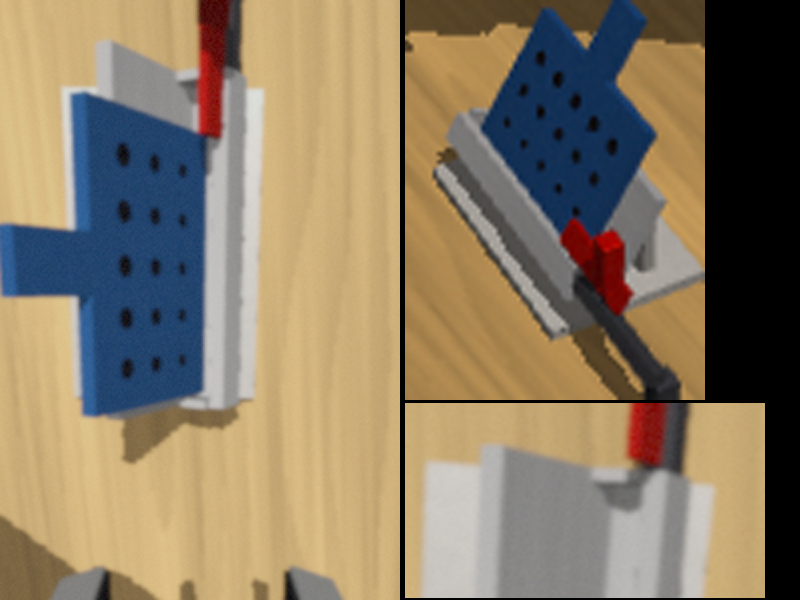

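Run:
```python
from plan import *
v=np.load("o8.npy");C=cam("wrist",dict(tool_pos=v[:3],ee_rot=v[3:]));K,T=C
def bp(uv,z):
    d=np.linalg.inv(K)@[*uv,1];d=T[:3,:3]@(d*[1,-1,-1]);P=T[:3,3]+d*(z-T[2,3])/d[2]
    return np.round(R.from_euler("z",-EP[2]).apply(P-[EP[0],EP[1],0])*1000,1)
px=lambda u,r:(225+u/2,r/2)
for n,u,r,z in [("lip+",232,72,.053),("lip-",225,408,.053),("base+",263,90,.008),("base-",255,398,.008),("baseL+",64,88,.008),
 ("foot+ (front)",204,134,.035),("foot-",204,392,.035),("top+",108,42,.1036),("blade tip",210,137,.06),("plate top+",94,95,.139),("plate top-",100,412,.139),("tabtop",18,226,.187),("tabtop",18,296,.187)]:
    print(n,bp(px(u,r),z))
o=get_obs()
s=cv2.imread("pics/s8.png");b,g,r=[s[:,:,i].astype(int) for i in range(3)]
```

```text
lip+ [ 52.5 108.3  53. ]
lip- [ 51.1 -90.1  53. ]
base+ [ 74.7 109.6   8. ]
base- [ 74.6 -90.2   8. ]
baseL+ [-54.  110.4   8. ]
foot+ (front) [36.4 78.6 35. ]
foot- [ 37.3 -82.1  35. ]
top+ [-14.2 109.1 103.6]
blade tip [39.7 72.4 60. ]
plate top+ [-17.8  76.3 139. ]
plate top- [-20.4 -78.1 139. ]
tabtop [-47.2  13.2 187. ]
tabtop [-49.2 -16.7 187. ]
```

```bash
sed -i 's/^EP=_r.x;/EP=np.array([0.48075655,-0.20226569,-0.07333484]);/' plan.py; python3 kn.py 41 .2 7
```

```text
3.25 0.13 2.07 0.0 -0.0002 0.0004;
3.25 0.13 2.07 0.0 -0.0002 0.0004;
3.25 0.13 2.07 0.0 -0.0002 0.0004;
3.26 0.12 2.07 0.0 -0.0002 0.0004;
3.26 0.12 2.07 0.0 -0.0002 0.0004;
3.26 0.12 2.07 0.0 -0.0002 0.0004;
3.26 0.12 2.07 0.0 -0.0002 0.0004;
target [ 0.53136468 -0.07162256  0.2       ] t 16.7 err mm [  25.   226.8 -144.7] F [ 0.2245964  -0.26731713 -0.81763202] w 0.047144530147519056
```

step_arm(increments="4.5 0.18 0 0 0 0;4.5 0.18 0 0 0 0;4.5 0.18 0 0 0 0;4.5 0.18 3 0 0 0;4.5 0.16 4 0 0 0")

```text
time: 17.2
tool_pos: [0.5306, -0.0842, 0.2855]
ee_rot: [3.136, -0.001, 1.5]
wrist_force: [-0.1, -0.7, -0.2]
width: 0.0473
```

step_arm(increments="0.28 0 4 0 0 0;0 0 3.5 0 0 0;0 0 0 0 0 0;0 0 0 0 0 0")

```text
time: 17.6
tool_pos: [0.5299, -0.0835, 0.2092]
ee_rot: [-3.141, -0.002, 1.499]
wrist_force: [-0.0, 0.9, 0.5]
width: 0.047
```

```bash
python3 kn.py 41 .081 1
```

```text
1.16 0.07 12.82 -0.001 -0.0021 0.0017;
target [ 0.53136468 -0.07162256  0.081     ] t 17.6 err mm [   1.5   11.8 -128.2] F [-0.00270444  0.89297614  0.50732265] w 0.047014640608683496
```

step_arm(increments="1.16 0.07 1 0 0 0;0 0 4 0 0 0;0 0 4.5 0 0 0;0 0 2.5 0 0 0;0 0 0.8 0 0 0")

```text
time: 18.1
tool_pos: [0.5307, -0.0717, 0.0787]
ee_rot: [-3.138, -0.003, 1.498]
wrist_force: [-0.4, -0.1, 0.2]
width: 0.0469
```

step_arm(increments="0 0 0 0 0 0;0 0 0 0 0 0;0 0 0 0 0 0;0 0 0 0 0 0;0 0 0 0 0 0", claw=1)

```text
time: 18.6
tool_pos: [0.5313, -0.0726, 0.0826]
ee_rot: [-3.141, -0.001, 1.498]
wrist_force: [-3.5, 0.7, 5.6]
width: 0.0173
```

step_arm(increments="1 0 0 0 0 0;1 0 0 0 0 0;1 0 0 0 0 0;1 0 0 0 0 0;0 0 0 0 0 0")

```text
time: 19.1
tool_pos: [0.5345, -0.0314, 0.0826]
ee_rot: [3.142, -0.003, 1.499]
wrist_force: [-3.9, 2.3, 6.1]
width: 0.0176
```

step_arm(increments="0 0 0 0 0 0;0 0 0 0 0 0;0 0 0 0 0 0;0 0 0 0 0 0", claw=0)

```text
time: 19.5
tool_pos: [0.5344, -0.0326, 0.0804]
ee_rot: [-3.141, -0.002, 1.498]
wrist_force: [0.5, -0.2, 0.8]
width: 0.0451
```

step_arm(increments="0 0 -3 0 0 0;0 0 -5 0 0 0;0 0 -5 0 0 0;0 0 -4 0 0 0;0 0 0 0 0 0")

```text
time: 20.0
tool_pos: [0.5375, -0.0334, 0.2586]
ee_rot: [3.128, -0.001, 1.498]
wrist_force: [0.5, 0.4, 0.2]
width: 0.0475
```

```bash
python3 -c "
from plan import *
rows(*tool(EP,30,(34.3,32.5),138+90,y=-1),n=6)"
```

```text
-2.89 -2.07 0.45 -0.0851 -0.0001 0.0;
-2.89 -2.1 0.27 -0.0851 -0.0001 0.0;
-2.89 -2.12 0.09 -0.0851 -0.0001 0.0;
-2.89 -2.12 -0.09 -0.0851 -0.0001 0.0;
-2.89 -2.1 -0.27 -0.0851 -0.0001 0.0;
-2.89 -2.07 -0.45 -0.0851 -0.0001 0.0;
target [ 0.4011975  -0.19742345  0.22995379] t 20.0 err mm [-136.3 -164.   -28.6] F [0.45113945 0.44952484 0.16396688] w 0.047537302623263285
```

step_arm(increments="-2.89 -2.07 0.3 -0.085 0 0;-2.89 -2.1 0.1 -0.085 0 0;-2.89 -2.12 0.09 -0.085 0 0;-2.89 -2.12 -0.09 -0.085 0 0;-2.89 -2.1 -0.27 -0.085 0 0")

```text
time: 20.5
tool_pos: [0.4196, -0.1696, 0.2302]
ee_rot: [2.715, -0.001, 1.499]
wrist_force: [-0.3, -1.2, -0.8]
width: 0.0471
```

step_arm(increments="-2.89 -2.07 -0.45 -0.085 0 0;0 0 0 0 0 0;0 0 0 0 0 0;0 0 0 0 0 0")

```text
time: 20.9
tool_pos: [0.3984, -0.1961, 0.2269]
ee_rot: [2.632, -0.002, 1.499]
wrist_force: [-0.2, -0.7, 1.2]
width: 0.0473
```

```bash
python3 -c "
from plan import *
rows(*tool(EP,30,(34.3,32.5),138,y=-1),n=1)"
```

```text
-0.14 0.53 8.88 -0.0145 -0.0029 0.0004;
target [ 0.44607655 -0.20072056  0.15201151] t 20.9 err mm [ 47.7  -4.6 -74.9] F [-0.18180822 -0.66025373  1.23444423] w 0.04729107280870447
```

step_arm(increments="-0.1 0.5 0.5 -0.014 -0.003 0;0 0 2.5 0 0 0;0 0 2.8 0 0 0;0 0 2 0 0 0;0 0 1 0 0 0")

```text
time: 21.4
tool_pos: [0.4473, -0.1983, 0.1506]
ee_rot: [2.621, -0.002, 1.503]
wrist_force: [0.1, -0.2, 0.1]
width: 0.0469
```

```bash
python3 -c "
from plan import *
rows(*tool(EP,30,(34.3,32.5),138,y=-1),n=1)"
```

```text
-0.25 -0.02 -0.18 -0.0032 -0.0041 0.0036;
target [ 0.44607655 -0.20072056  0.15201151] t 21.4 err mm [-1.2 -2.4  1.5] F [ 0.11218671 -0.21181375  0.11545743] w 0.04694480435074804
```

step_arm(increments="-0.2 0 0 -0.003 -0.004 0.003;0 0 0 0 0 0;0 0 0 0 0 0;0 0 0 0 0 0;0 0 0 0 0 0", claw=1)

```text
time: 21.9
tool_pos: [0.4457, -0.2037, 0.1539]
ee_rot: [2.614, 0.004, 1.491]
wrist_force: [-0.9, 0.2, -0.4]
width: 0.0109
```

step_arm(increments="0 0.1 -0.2 0 0 0;0 0.1 -0.2 0 0 0;0.3 0.1 0 0 0 0;0.4 0 0 0 0 0;0.35 0 0 0 0 0")

```text
time: 22.4
tool_pos: [0.4469, -0.1923, 0.1575]
ee_rot: [2.616, 0.002, 1.492]
wrist_force: [0.8, -0.4, -2.0]
width: 0.0096
```

step_arm(increments="0 0 0 0 0 0;0 0 0 0 0 0")

```text
time: 22.6
tool_pos: [0.4471, -0.1925, 0.1577]
ee_rot: [2.616, 0.003, 1.493]
wrist_force: [-0.4, 0.4, -2.7]
width: 0.0099
```

```bash
python3 -c "
from plan import *
rows(*tool(EP,30,(34.3,32.5),138,y=9.5),n=1)"
```

```text
0.23 -0.32 0.47 0.0024 0.0047 -0.003;
target [ 0.44684587 -0.19024879  0.15201151] t 22.6 err mm [-0.2  2.3 -5.7] F [-0.40154372  0.41432136 -2.69095748] w 0.00988966670033764
```

step_arm(increments="0 0 0.15 0 0 0;0 0 0.15 0 0 0;0 -0.1 0.1 0 0 0;0 -0.1 0 0 0 0;0 -0.1 0 0 0 0")

```text
time: 23.1
tool_pos: [0.4474, -0.1931, 0.1544]
ee_rot: [2.612, 0.004, 1.492]
wrist_force: [0.4, 1.0, 1.2]
width: 0.0099
```

step_arm(increments="0 0 0.05 0 0 0;0 -0.03 0 0 0 0;0 0 0 0 0 0;0 0 0 0 0 0")

```text
time: 23.5
tool_pos: [0.4473, -0.1932, 0.1543]
ee_rot: [2.612, 0.004, 1.492]
wrist_force: [-3.2, 2.6, 5.7]
width: 0.0097
```

```bash
python3 -c "
from plan import *
rows(*tool(EP,30,(34.3,32.5),138,y=9.5),n=1)
o=get_obs();print(R.from_euler('xyz',o['ee_rot']).inv().apply(o['wrist_force']))"
```

```text
0.3 -0.18 0.16 0.0057 0.0062 -0.003;
target [ 0.44684587 -0.19024879  0.15201151] t 23.5 err mm [-0.5  3.  -2.3] F [-3.23004528  2.6352819   5.66167899] w 0.009712341105363878
[ 2.35025422 -0.09542926 -6.62568567]
```

step_arm(increments="0 -0.07 -0.03 0 0 0;0 -0.07 0 0 0 0;0 0 0 0 0 0;0 0 0 0 0 0")

```text
time: 23.9
tool_pos: [0.4463, -0.1934, 0.1537]
ee_rot: [2.611, 0.004, 1.491]
wrist_force: [-0.1, 1.4, 5.1]
width: 0.0097
```

step_arm(increments="0 0 0 0 0 0;0 0 0 0 0 0;0 0 0 0 0 0;0 0 0 0 0 0", claw=0.3)

```text
time: 24.3
tool_pos: [0.4447, -0.1925, 0.151]
ee_rot: [2.617, 0.002, 1.492]
wrist_force: [-0.1, 0.6, 0.5]
width: 0.0329
```

step_arm(increments="0 0 -0.5 0 0 0;0 0 -1 0 0 0;0 0 -2 0 0 0;0 0 -3 0 0 0;0 0 -3 0 0 0", claw=0.2)

```text
time: 24.8
tool_pos: [0.3967, -0.1883, 0.2353]
ee_rot: [2.616, 0.003, 1.492]
wrist_force: [-0.3, -0.3, 0.9]
width: 0.0374
```

step_arm(increments="0 0 -3 0 0 0;0 0 0 0 0 0;0 0 0 0 0 0")

```text
time: 25.1
tool_pos: [0.3825, -0.1879, 0.2608]
ee_rot: [2.614, 0.004, 1.491]
wrist_force: [-0.4, -0.9, -0.0]
width: 0.0379
```

```bash
cat > chk.py <<'E'
from plan import *
s=snapshot('scene')[:,:,::-1];S=cam('scene')
b=s.astype(int);bl=(b[:,:,0]-b[:,:,2]>40)
for y in (-2,2,6,8,10,12,14):
    P=place([board(q,34.3,30,32.5)+[0,y,0] for q in [(5,-80,0),(5,80,0),(5,80,120),(5,-80,120)]],EP)
    m=np.zeros(s.shape[:2],np.uint8);cv2.fillPoly(m,[(proj(P,S)*16).round().astype(np.int32)],1,shift=4)
    print(y,int((bl&(m>0)).sum()),int(m.sum()))
E
python3 chk.py; python3 kn.py 0 .2 7
```

```text
-2 1187 1448
2 1200 1425
6 1255 1446
8 1247 1419
10 1280 1454
12 1266 1440
14 1267 1463
2.4 1.3 1.72 0.0751 0.0005 -0.0007;
2.4 1.42 1.62 0.0751 0.0005 -0.0007;
2.4 1.54 1.51 0.0751 0.0005 -0.0007;
2.4 1.66 1.4 0.0751 0.0005 -0.0007;
2.4 1.76 1.27 0.0751 0.0005 -0.0007;
2.4 1.85 1.13 0.0751 0.0005 -0.0007;
2.39 1.93 0.99 0.0751 0.0005 -0.0007;
target [ 0.53436872 -0.03073276  0.2       ] t 25.15 err mm [152.  156.7 -59.3] F [ 0.59351193  0.33674046 -0.05957203] w 0.03770194370904924
```

Best overlap near y = 10 in my frame: the board is centred. To the knob again.

step_arm(increments="2.4 1.3 1.72 0.075 0.0005 -0.0007;2.4 1.42 1.62 0.075 0.0005 -0.0007;2.4 1.54 1.51 0.075 0.0005 -0.0007;2.4 1.66 1.4 0.075 0.0005 -0.0007;2.4 1.76 1.27 0.075 0.0005 -0.0007", claw=0)

```text
time: 25.65
tool_pos: [0.4915, -0.0735, 0.2153]
ee_rot: [2.996, 0.002, 1.498]
wrist_force: [0.3, -0.3, 1.2]
width: 0.0467
```

step_arm(increments="2.4 1.85 1.13 0.075 0.0005 -0.0007;2.39 1.93 0.99 0.075 0.0005 -0.0007;0 0 0 0 0 0;0 0 0 0 0 0")

```text
time: 26.05
tool_pos: [0.5341, -0.0298, 0.1971]
ee_rot: [-3.136, 0.0, 1.5]
wrist_force: [0.1, -0.1, 1.9]
width: 0.0472
```

```bash
python3 kn.py 0.5 .081 1
```

```text
-0.14 0.1 11.61 -0.0057 0.0002 0.0024;
target [ 0.53433208 -0.03123142  0.081     ] t 26.05 err mm [   0.2   -1.5 -116.1] F [ 0.13302129 -0.09854675  1.87204041] w 0.04719455509377783
```

step_arm(increments="-0.14 0.1 3.5 -0.006 0 0.002;0 0 3.5 0 0 0;0 0 2.6 0 0 0;0 0 1.5 0 0 0;0 0 0.5 0 0 0")

```text
time: 26.55
tool_pos: [0.5344, -0.0328, 0.0838]
ee_rot: [3.136, 0.0, 1.495]
wrist_force: [-0.4, -0.6, -0.1]
width: 0.047
```

step_arm(increments="0 0 0 0 0 0;0 0 0 0 0 0;0 0 0 0 0 0;0 0 0 0 0 0;0 0 0 0 0 0", claw=1)

```text
time: 27.05
tool_pos: [0.5345, -0.0324, 0.0861]
ee_rot: [3.138, 0.001, 1.496]
wrist_force: [-5.5, -0.2, 7.3]
width: 0.0177
```

step_arm(increments="-1 0 0 0 0 0;-1 0 0 0 0 0;-1 0 0 0 0 0;-0.7 0 0 0 0 0;-0.3 0 0 0 0 0")

```text
time: 27.55
tool_pos: [0.5314, -0.072, 0.0862]
ee_rot: [3.138, -0.001, 1.495]
wrist_force: [-6.4, 3.1, 6.2]
width: 0.0178
```

step_arm(increments="-0.2 0 0 0 0 0;-0.2 0 0 0 0 0;-0.2 0 0 0 0 0;-0.1 0 0 0 0 0;0 0 0 0 0 0")

```text
time: 28.05
tool_pos: [0.5313, -0.0738, 0.0861]
ee_rot: [3.138, -0.01, 1.497]
wrist_force: [-4.9, 13.6, 7.1]
width: 0.0176
```

step_arm(increments="0.2 0 0 0 0 0;0.2 0 0 0 0 0;0 0 0 0 0 0")

```text
time: 28.35
tool_pos: [0.5313, -0.0738, 0.0861]
ee_rot: [3.138, -0.002, 1.496]
wrist_force: [-6.4, 3.1, 7.0]
width: 0.0178
```

step_arm(increments="0 0 0 0 0 0;0 0 0 0 0 0;0 0 0 0 0 0;0 0 0 0 0 0", claw=0)

```text
time: 28.75
tool_pos: [0.5331, -0.0754, 0.0849]
ee_rot: [3.134, 0.001, 1.495]
wrist_force: [1.1, 0.2, -0.7]
width: 0.0455
```

step_arm(increments="0 0 -2 0 0 0;0 0 -4 0 0 0;0 0 -5 0 0 0;0 0 -5 0 0 0;0 0 -5 0 0 0")

```text
time: 29.25
tool_pos: [0.5311, -0.0751, 0.2968]
ee_rot: [3.134, 0.001, 1.495]
wrist_force: [1.2, -0.4, 0.2]
width: 0.0472
```

step_arm(increments="-4.5 -0.5 -4 0 0 0;-4.5 -0.5 -2 0 0 0;-4.5 0 0 0 0 0;-4.5 0 0 0 0 0;-4.5 0 0 0 0 0")

```text
time: 29.75
tool_pos: [0.5053, -0.2928, 0.3484]
ee_rot: [3.133, 0.001, 1.496]
wrist_force: [0.8, 1.2, 0.2]
width: 0.0469
```

step_arm(increments="-1 0 0 0 0 0;0 0 0 0 0 0;0 0 0 0 0 0;0 0 0 0 0 0")

```text
time: 30.15
tool_pos: [0.5052, -0.2993, 0.3487]
ee_rot: [3.134, 0.0, 1.498]
wrist_force: [-0.0, -0.4, -0.4]
width: 0.047
```

```bash
python3 chk.py
python3 - <<'E'
from h import *
o=get_obs();print(o["time"],o["tool_pos"],o["ee_rot"])
w=snapshot("wrist")[:,:,::-1];cv2.imwrite("pics/w9.png",w);C=cam("wrist",o);K,T=C
from plan import EP
def bp(uv,z):
    d=np.linalg.inv(K)@[*uv,1];d=T[:3,:3]@(d*[1,-1,-1]);P=T[:3,3]+d*(z-T[2,3])/d[2]
    return np.round(R.from_euler("z",-EP[2]).apply(P-[EP[0],EP[1],0])*1000,1)
i=w.astype(int)
red=(i[:,:,2]>90)&(i[:,:,1]<50)&(i[:,:,0]<50);red[200:]=0
p=np.argwhere(red);print("red rows/cols",p.min(0),p.max(0)); t=p[p[:,0]==p[:,0].max()];print("tip",bp((t[:,1].mean(),t[0,0]+.5),.06))
blu=((i[:,:,0]-i[:,:,2])>40);blu[:, :180]=0;blu[260:]=0;blu[:,400:]=0
n,l,st,_=cv2.connectedComponentsWithStats(blu.astype(np.uint8));k=1+st[1:,4].argmax();print(st[k])
c=np.argwhere(l==k)
x1=c[:,1].max();e=c[c[:,1]==x1-2];print("foot ends",bp((x1-2,e[:,0].min()),.038),bp((x1-2,e[:,0].max()),.038))
x0=c[:,1].min();e=c[c[:,1]==x0+4];print("tab",bp((x0+4,e[:,0].min()),.184),bp((x0+4,e[:,0].max()),.184))
E
```

```text
-2 1138 1448
2 1147 1425
6 1189 1446
8 1180 1419
10 1203 1454
12 1191 1440
14 1192 1463
30.2 [ 0.50521994 -0.29929018  0.34871831] [3.13351380e+00 6.97818468e-04 1.49790027e+00]
red rows/cols [  6 323] [ 67 334]
tip [42.6 72.4 60. ]
[  222    34   105   163 10350]
foot ends [34.5 75.8 38. ] [ 34.6 -70.4  38. ]
tab [-54.5  24.2 184. ] [-56.8  -5.7 184. ]
```

Run:
```python
from bench import *
import cv2,numpy as np
s=snapshot("scene")[:,:,::-1];a=cv2.imread("pics/s8.png")
d=np.abs(s.astype(int)-a).max(2)[235:330,315:400];print("stack change px since t=16.6:",(d>60).sum())
print(close_job())
```

```text
stack change px since t=16.6: 0
the job is handed in; nothing more can be done
None
```

The blue board is out of the stack and standing in the easel trough, leaning on its backrest with the tab up. The red keeper is slid to its stop across the board's corner. I handed the job in at about 30 s of the 54 s allowed, with the gripper clear.

- **Stack:** the blue board was the front one. A picture after it was lifted out showed the white and grey boards still leaning, and those pixels had not changed from 16.6 s to the end. I did not separately check the bystanders.
- **First placement was off:** I took the keeper to be fully open at the start, but it was already about 9.5 mm in. That put the board about 11 mm off centre, and the keeper stopped at 41 mm instead of 50 mm. I slid the keeper back and lifted the board across. I then set it down against light contact, let go, and slid the keeper home again.
- **Last checks:** by numeric image measurement, the board is centred to within about 1 mm. The keeper ran against a firm stop, with its blade tip in the same place as the first time. The blade now overlaps the board's corner by about 17 mm. I did not view a picture after the re-placement, because my last allowed view was already used.

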